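Close a storage jar and turn its price label to the till scanner

ROBOT

A 6-joint arm with a two-finger parallel gripper is mounted at the origin on the work surface. World frame = base frame: x ahead of the robot, y to its left, z up, the work surface at z = 0. Lengths are in m, angles in degrees, forces in N, time in s.
With the tool pointing down it reaches from about 0.4 to 0.825 m from the base axis. Payload 7 kg.
Tool frame: the origin (TCP) lies between the finger pads; the fingertips stand 22 mm ahead of it and the grasp point (between the pads) lies 3 mm ahead of it; z points along the fingers, y is the line along which they close (so a half turn about z gives the same grasp; the last joint's range is limited). The gripper opens to 88 mm and grips with 3 to 60 N. Pads are 19 mm wide; open, the fingers measure 130 mm over their backs; the gripper's body (78 mm by 193 mm) begins 47 mm behind the grasp point.
Start: joints at [90.82, 20.546, 0.682, 0, -70.136, -16.507], TCP at [0.183, 0.65, 0.249] pointing down, gripper open.
Joint ranges: [-176.03, 176.03], [-82.01, 121.73], [-58.28, 71.71], [-173.87, 95.51], [-174.79, -0.11], [-173.66, 173.66]. Speed limits (degrees/s): [136.94, 136.94, 172.46, 180, 180, 180].

INTERFACE

Orientations are given as [roll, pitch, yaw] about the fixed x, y, z axes, in that order (R = Rz(yaw) Ry(pitch) Rx(roll)).
In Python, from plant import ctrl gives the robot as it stands.
- The arm moves only by the tool apply_moves, never from a script. Its argument "targets" is a list of rows, each an object with "travel": the shift along the tool's x, y, z in mm, a list of three; "roll": the turn about the tool's z in degrees; "jaw": the finger opening in mm, from 0 to 87.6. In form: [{"travel": [tx, ty, tz], "roll": roll, "jaw": jaw}, ...]. A call has 1 to 10 rows; each row shifts and turns the commanded pose from where the row before left it, along the tool's axes as they then stand; what a row does not reach is not made up. A row lasts 1/10 s, in which the tool goes at most 50 mm and 8.59 degrees, less where a joint would pass 70% of its speed; a pose out of reach is approached as far as the arm can. A call with a gripper value outside its range is refused whole. The fingers move at their own pace and stop on an object; the grip force is fixed at half the most. Time passes only in rows, so rows that do not move let the fingers close. It gives the time, the measured TCP pose, the force, the opening and the grip force at its end, in the units of the state.
- ctrl.get_obs(): the state, without advancing time (a new reading comes with each control period).
- ctrl.snapshot(name): name is "side" or "top" or "wrist"; returns the picture (384x512x3 uint8, red, green, blue); there is no depth.
- ctrl.calibration(name): a dict with "K" (3x3 intrinsics, pixels), "extrinsics" (4x4, takes a point from camera to world coordinates); the wrist camera has in their place "hand_eye" (4x4, takes a point from camera to tool coordinates, whose origin is the TCP and whose axes are the flange's). Camera axes: x right, y down, z forward; pixel columns grow to the right and rows downward; lengths in m; the calibration is good to about 2 mm. A picture is of the moment at which its call begins: read the wrist's pose just before it. calibration takes no time and is no camera call.
- ctrl.close_job(): hands the job in; it is judged then, once.
The state is a dict: "clock": time; "joint_pos": joint angles; "qvel": joint speeds; "tau": joint torques, N m; "tool_pos": TCP position; "orientation": TCP orientation; "force": force on the tool from outside, world axes, zero at the start; "moment": the same for the moment, N m; "opening": finger opening in m; "gripper_force": force on a finger pad.
Only numpy, scipy, OpenCV 4.12 (cv2) and the standard library are available. Lean on these libraries where they do the work, as an engineer would, in place of code of your own. Each camera call takes 0.05 s, during which the arm holds its last target. There are 200 camera calls.

TASK

Get the small white storage jar ready for the till: take its lid from the sloping display stand, set it on the jar without dropping it and press it down against the stiff seal until it is fully home and level. The jar must also be turned so that the middle of its yellow price label faces the scanner post, kept upright, and left standing on the round black mat. Leave the mug, tumbler and vase alone.

Things in the scene. Friction and masses are not known exactly. Their poses are not given: they have to be found in the camera images.
- jar: Loose white ceramic jar, an upright cylinder 64 mm in outer diameter, rim 95 mm above its underside, mouth 54 mm wide, about 0.35 kg, open, standing on the mat. Origin: centre of its underside; z up along its axis; +x points out through the middle of its yellow barcode label (35 degrees wide either side); the seal segment above the label's middle is yellow too.
- jar_rim (a point): Centre of the jar's mouth at its hard rim, 95 mm above the jar's origin, axes as the jar's; a lid fully home has its origin here. On the rim a grey seal of six segments stands 5 mm proud; each slides straight down under 1.5 N (9 N for all) and stays down; once flush with the rim, the lid rests hard on the rim.
- lid: Loose lid, 0.12 kg: white disc 62 mm wide, 5 mm thick; under it a tapered grey plug 50 mm wide, 8 mm deep; on top a wooden knob, a cylinder 20 mm wide, 28 mm tall. Origin: centre of the disc's underside, which meets the rim (plug to z = -8, knob z = 5 to 33 mm); z along the knob, away from the plug. Starts on the stand's slope, knob leaning 26 degrees from vertical. Any yaw fits.
- easel: Fixed wooden display stand, 90 mm wide and about 90 mm deep, its slope rising at 26 degrees (0.45 rad) from about 28 mm on its -x side to 72 mm on its +x side; a strip 5 mm high keeps the lid from sliding down. Origin: centre of its underside on the counter; the slope looks up and towards its own -x.
- scanner: Fixed black scanner post, round, 60 mm in diameter (foot 84 mm) and 148 mm tall, which reads all round through a dark glass band with a red line. Origin: centre of its underside on the counter. It stands to one side of the jar and the stand to the other; which side varies.
- mat: Fixed round black rubber mat, 150 mm in diameter, 3 mm thick, under the jar. Origin: centre of its underside on the counter.
- mug: Bystander: loose white mug with black checks, 76 mm in diameter, 85 mm tall, handle to its +y. Origin: centre of its underside.
- tumbler: Bystander: loose blue tumbler, 66 mm in diameter at the rim, 85 mm tall. Origin: centre of its underside.
- vase: Bystander: loose white bud vase, 60 mm wide at the foot, 95 mm tall. Origin: centre of its underside.
Not all that is in view belongs to the job. Of the things shaped like the mat, the black one is meant.

How it is judged:
By the outcome, as a careful person would: the job done as asked, in the order asked, and still so for the second after the job is handed in, with the robot touching nothing.
It also fails if it takes over 72 s, if anything falls off the work surface, if the arm or the gripper's body presses on something with over 40 N, if the wrist force passes 120 N, or if a joint passes its speed limit or range.

## Working session

There is one attempt and no reset: what is moved stays moved. The work goes in short steps, Python scripts to look and compute and a tool call to move; the robot and the scene stay as the last step left them, time stands still between calls to the robot, and variables do not carry over. Pictures are saved under pics/ and viewed, at most 10 in all, crops included, and the job is handed in when it is done.

Besides the shell and the picture viewer there is one more tool, called after ">>>" as name(argument=value, ...) on one line, values as JSON. apply_moves: Moves the arm, as the interface text tells. Its arguments: {"type":"object","properties":{"targets":{"type":"array","items":{"type":"object","properties":{"travel":{"type":"array","items":{"type":"number"}},"roll":{"type":"number"},"jaw":{"type":"number"}}}}},"required":["targets"]}

```bash
mkdir -p pics; ls
python3 - <<'E'
from plant import ctrl
import cv2,numpy as np
np.set_printoptions(precision=4,suppress=True)
o=ctrl.get_obs()
print({k:np.round(v,4) for k,v in o.items()})
for n in("side","top","wrist"):
    cv2.imwrite(f"pics/{n}0.png",ctrl.snapshot(n)[:,:,::-1]); c=ctrl.calibration(n); print(n,c)
E
```

```text
pics
{'clock': np.float64(0.0), 'joint_pos': array([ 90.8198,  20.592 ,   0.6333,  -0.0205, -70.134 , -16.5071]), 'qvel': array([ 0.0423,  0.1448,  0.0087, -0.0968, -0.0234, -0.0792]), 'tau': array([ -0.0001, -58.2713,  29.3061,   6.9973,   0.0069,  -0.0002]), 'tool_pos': array([0.1824, 0.6494, 0.2476]), 'orientation': array([179.9056,  -0.0079, -15.6942]), 'force': array([-0.0743,  0.8396, -0.506 ]), 'moment': array([ 0.0261, -0.0156,  0.0361]), 'gripper_force': np.float64(0.0), 'opening': np.float64(0.0874)}
side {'K': array([[390.7609,   0.    , 261.7338],
       [  0.    , 390.7609, 187.2183],
       [  0.    ,   0.    ,   1.    ]]), 'extrinsics': array([[-0.8642, -0.3302,  0.3795,  0.2557],
       [-0.5031,  0.5693, -0.6502,  0.5643],
       [-0.0014, -0.7529, -0.6581,  0.6211],
       [ 0.    ,  0.    ,  0.    ,  1.    ]])}
top {'K': array([[349.0865,   0.    , 257.3174],
       [  0.    , 349.0865, 190.979 ],
       [  0.    ,   0.    ,   1.    ]]), 'extrinsics': array([[ 0.0283, -0.985 ,  0.17  ,  0.4359],
       [-0.9995, -0.026 ,  0.0154,  0.0361],
       [-0.0107, -0.1703, -0.9853,  0.977 ],
       [ 0.    ,  0.    ,  0.    ,  1.    ]])}
wrist {'K': array([[297.8094,   0.    , 255.3721],
       [  0.    , 297.8094, 190.1934],
       [  0.    ,   0.    ,   1.    ]]), 'hand_eye': array([[-0.0013, -0.9507, -0.3102,  0.0849],
       [ 1.    , -0.0013, -0.0001, -0.0013],
       [-0.0003, -0.3102,  0.9507, -0.1362],
       [ 0.    ,  0.    ,  0.    ,  1.    ]])}
```

View pics/side0.png

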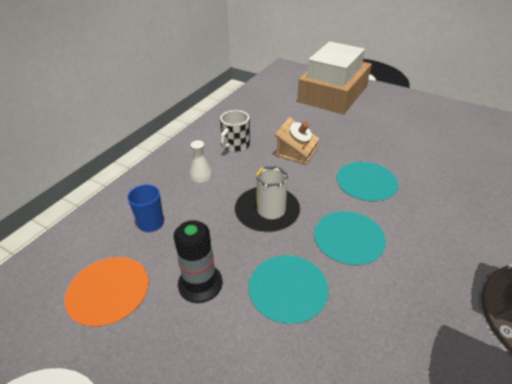

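View pics/top0.png

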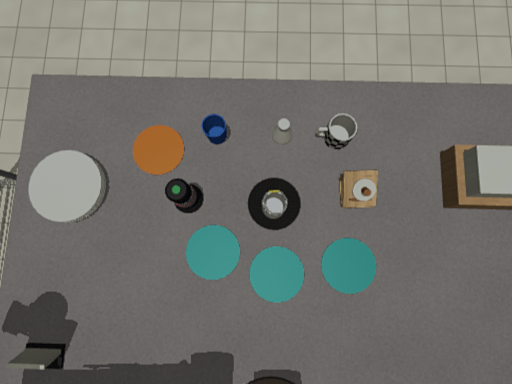

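The side view shows the open jar at (271,192) on the black mat at (267,207). The lid is on the stand at (300,132), the scanner at (197,262), the mug at (235,131), the vase at (200,163) and the tumbler at (147,208). In the top view the jar is at (274,204), the lid at (365,190) and the scanner at (188,197).

Things that could be mistaken for the lid: the white plate (68,186 top) and the cap on the box (495,170 top). For the jar: the vase (283,130), mug (340,130) and tumbler (215,128). For the mat: the teal and orange discs. I choose the lid on the stand and the jar on the black mat, and check them in a close crop.

```bash
cat > h.py <<'E'
import numpy as np,cv2
from plant import ctrl
def ray_z(n,uv,z):
    c=ctrl.calibration(n);K,E=np.array(c["K"]),np.array(c["extrinsics"])
    d=E[:3,:3]@np.linalg.solve(K,[uv[0],uv[1],1.]);return E[:3,3]+d*(z-E[2,3])/d[2]
def proj(n,p):
    c=ctrl.calibration(n);K,E=np.array(c["K"]),np.array(c["extrinsics"])
    q=K@(E[:3,:3].T@(np.array(p)-E[:3,3]));return q[:2]/q[2]
E
python3 - <<'E'
from h import *
t=cv2.imread("pics/top0.png");s=cv2.imread("pics/side0.png")
a=cv2.resize(t[165:235,235:390],None,fx=5,fy=5,interpolation=cv2.INTER_CUBIC)[:, :775]
b=cv2.resize(s[105:232,225:330],None,fx=2.0,fy=2.0,interpolation=cv2.INTER_CUBIC)
c1=cv2.resize(s[110:165,265:330],None,fx=4,fy=4,interpolation=cv2.INTER_CUBIC)
c2=cv2.resize(s[160:222,250:295],None,fx=4,fy=4,interpolation=cv2.INTER_CUBIC)
im=np.zeros((600,775,3),np.uint8);im[:350]=a
im[350:350+220,:260]=c1;im[350:350+248,300:480]=c2
cv2.imwrite("pics/crop.png",im)
for nm,n,uv,z in [("mat t","top",(274,204),.003),("mat s","side",(267.5,208),.003),("lid t","top",(364,190),.06),("lidknob s","side",(304,126),.09),("lid s","side",(300.5,133),.06),("jar rim t","top",(274,199),.103),("scan foot s","side",(200,283),.01),("scan top t","top",(178,190),.148)]:
    print(nm,ray_z(n,uv,z).round(4))
E
```

```text
mat t [0.568  0.0033 0.003 ]
mat s [0.5648 0.0089 0.003 ]
lid t [ 0.6042 -0.233   0.06  ]
lidknob s [ 0.5877 -0.216   0.09  ]
lid s [ 0.5997 -0.2251  0.06  ]
jar rim t [0.5672 0.007  0.103 ]
scan foot s [0.5713 0.2515 0.01  ]
scan top t [0.5762 0.2408 0.148 ]
```

View pics/crop.png

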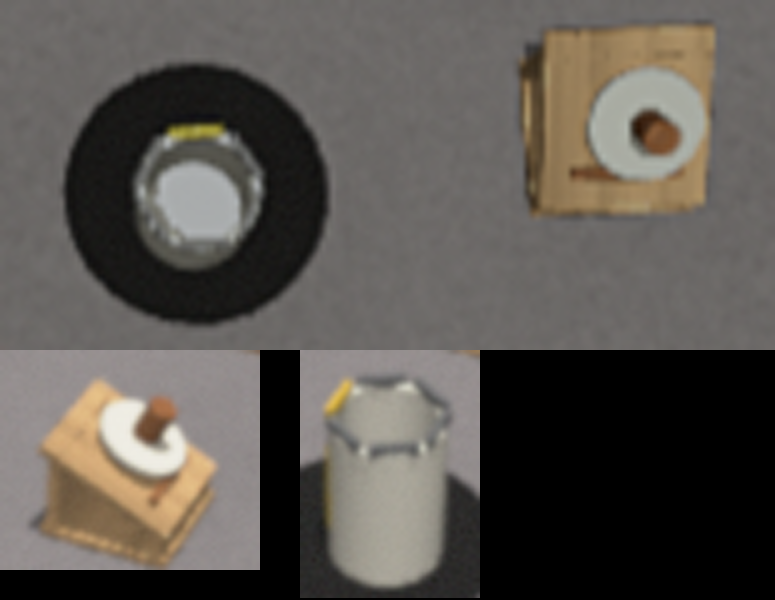

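The crop confirms it. The lid's white disc with its brown knob is on the slope (disc centre ≈ top pixel (365,190)), with the strip on the robot side, so the knob leans to -x. The jar's yellow segment is at (274,191), so the label faces about +x, while the scanner lies towards +y. I'll go above the lid for a closer look.

>>> apply_moves(targets=[{"travel": [0, 0, 0], "roll": -7.85, "jaw": 60}, {"travel": [0, 0, 0], "roll": -7.85, "jaw": 60}, {"travel": [21, 42, 0], "roll": 0, "jaw": 60}, {"travel": [21, 42, 0], "roll": 0, "jaw": 60}, {"travel": [21, 42, 0], "roll": 0, "jaw": 60}, {"travel": [21, 42, 0], "roll": 0, "jaw": 60}, {"travel": [21, 42, 0], "roll": 0, "jaw": 60}, {"travel": [21, 42, 0], "roll": 0, "jaw": 60}, {"travel": [21, 42, 0], "roll": 0, "jaw": 60}, {"travel": [21, 42, 0], "roll": 0, "jaw": 60}])

```text
clock: 1.15
tool_pos: [0.3509, 0.312, 0.2486]
orientation: [-180.0, -0.0, 0.0]
force: [0.9, -0.4, -0.0]
opening: 0.0599
gripper_force: 0.0
```

>>> apply_moves(targets=[{"travel": [21, 42, 0], "roll": 0, "jaw": 60}, {"travel": [21, 42, 0], "roll": 0, "jaw": 60}, {"travel": [21, 42, 0], "roll": 0, "jaw": 60}, {"travel": [21, 42, 0], "roll": 0, "jaw": 60}, {"travel": [21, 42, 0], "roll": 0, "jaw": 60}, {"travel": [21, 42, 0], "roll": 0, "jaw": 60}, {"travel": [21, 42, 0], "roll": 0, "jaw": 60}, {"travel": [21, 42, 0], "roll": 0, "jaw": 60}, {"travel": [21, 42, 0], "roll": 0, "jaw": 60}, {"travel": [21, 42, 0], "roll": 0, "jaw": 60}])

```text
clock: 2.15
tool_pos: [0.5611, -0.1081, 0.2485]
orientation: [-180.0, 0.0, 0.0]
force: [0.8, 0.2, 1.1]
opening: 0.0598
gripper_force: 0.0
```

>>> apply_moves(targets=[{"travel": [21, 42, 0], "roll": 0, "jaw": 60}, {"travel": [21, 42, 0], "roll": 0, "jaw": 60}, {"travel": [0, 0, 0], "roll": 0, "jaw": 60}, {"travel": [0, 0, 0], "roll": 0, "jaw": 60}, {"travel": [0, 0, 0], "roll": 0, "jaw": 60}])

```text
clock: 2.65
tool_pos: [0.6022, -0.1896, 0.2483]
orientation: [-180.0, 0.0, 0.0]
force: [0.2, -0.4, -0.3]
opening: 0.0601
gripper_force: 0.0
```

```bash
cat >> h.py <<'E'
def wcam():
    from scipy.spatial.transform import Rotation as R
    o=ctrl.get_obs();T=np.eye(4);T[:3,:3]=R.from_euler("xyz",o["orientation"],degrees=True).as_matrix();T[:3,3]=o["tool_pos"]
    return np.array(ctrl.calibration("wrist")["K"]),T@np.array(ctrl.calibration("wrist")["hand_eye"])
def wray(KE,uv,z):
    K,E=KE;d=E[:3,:3]@np.linalg.solve(K,[uv[0],uv[1],1.]);return E[:3,3]+d*(z-E[2,3])/d[2]
def wproj(KE,p):
    K,E=KE;q=K@(E[:3,:3].T@(np.array(p)-E[:3,3]));return q[:2]/q[2]
E
python3 - <<'E'
from h import *
o=ctrl.get_obs();print(o["joint_pos"].round(1),o["tool_pos"],o["orientation"],o["clock"])
KE=wcam();np.savez("w1.npz",K=KE[0],E=KE[1])
im=ctrl.snapshot("wrist")[:,:,::-1];cv2.imwrite("pics/w1.png",im)
E
```

```text
[  0.2  16.5  -5.2  -0.  -68.4  89.8] [ 0.60223018 -0.18961329  0.2482704 ] [-1.79986140e+02  4.15486797e-02  1.38855861e-02] 2.65
```

View pics/w1.png

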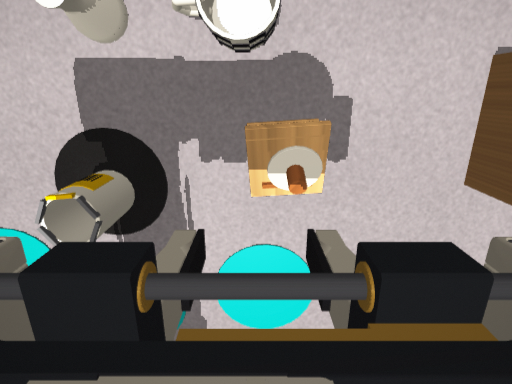

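The wrist view shows the lid disc centred at (296,168), its knob top at (297,188), and the stand's corners at (250,196), (325,192), (247,124) and (330,121). Next I'll fit the lid pose over all three views.

Run:
```python
from h import *
from scipy.optimize import least_squares
f=np.load("w1.npz");KE=(f["K"],f["E"])
for uv,z in [((250,196),.028),((325,192),.028),((247,124),.072),((330,121),.072),((296,168),.06),((297,188),.085)]: print(uv,wray(KE,uv,z).round(4))
P={"top":lambda p:proj("top",p),"side":lambda p:proj("side",p),"w":lambda p:wproj(KE,p)}
obs={"top":((364.6,190),(367,192.4)),"side":((300.75,132),(305.5,123.2)),"w":((296,168),(297,188))}
t=np.radians(26)
def pts(q):
    a=np.array([-np.sin(t)*np.cos(q[3]),-np.sin(t)*np.sin(q[3]),np.cos(t)]);o=np.array(q[:3]);return o+.005*a,o+.033*a
def res(q):
    return np.concatenate([P[n](p)-np.array(u) for n in obs for p,u in zip(pts(q),obs[n])])
r=least_squares(res,[.6,-.23,.06,0]);print(r.x[:3],np.degrees(r.x[3]),r.fun.round(1))
# jar from wrist & top: rim & scanner
for uv in [(274,199)]:print("jar",ray_z("top",uv,.1))
for n in("top","side"): print(n,"matcentre")
t_=cv2.imread("pics/top0.png");m=(t_.max(2)<45).astype(np.uint8);m[:,:225]=0;m[:,335:]=0;m[:140]=0;m[260:]=0
c=max(cv2.findContours(m,0,1)[0],key=cv2.contourArea);e=cv2.fitEllipse(c);print(e,ray_z("top",e[0],.003))
hsv=cv2.cvtColor(t_,cv2.COLOR_BGR2HSV);ys,xs=np.nonzero(cv2.inRange(hsv,(80,100,80),(95,255,255)));
n,l,s,ce=cv2.connectedComponentsWithStats(cv2.inRange(hsv,(80,100,80),(95,255,255)))
for i in range(1,n):
    if s[i,4]>300: print("teal",ray_z("top",ce[i],.003),s[i,2:4])
```

```text
(250, 196) [ 0.5632 -0.1815  0.028 ]
(325, 192) [ 0.5684 -0.2762  0.028 ]
(247, 124) [ 0.657  -0.1798  0.072 ]
(330, 121) [ 0.6599 -0.265   0.072 ]
(296, 168) [ 0.6075 -0.2339  0.06  ]
(297, 188) [ 0.592  -0.2323  0.085 ]
[ 0.60741957 -0.23421964  0.05468469] -5.263014593747424 [-0.3 -0.3 -0.2  0.2 -0.7 -0.9 -0.7  1.  -0.   1.8  0.5 -1.1]
jar [0.56761619 0.00686151 0.1       ]
top matcentre
side matcentre
((273.6034240722656, 203.41848754882812), (50.417110443115234, 51.081424713134766), 102.79804992675781) [0.56959891 0.00448961 0.003     ]
teal [0.43047829 0.16976013 0.003     ] [54 55]
teal [ 0.404984   -0.20217272  0.003     ] [55 56]
teal [ 0.37646128 -0.00669173  0.003     ] [55 56]
```

Fit: lid origin (0.607, -0.234, 0.055), matching the stand geometry (slope about 49 mm there plus an 8 mm plug). The tool can't tilt, so I'll grip the knob from the sides (along y) with the tips just above the disc, then right the lid by rolling its plug edge on the flat counter.

>>> apply_moves(targets=[{"travel": [-2, 22, 0], "roll": 0, "jaw": 44}, {"travel": [-2, 22, 0], "roll": 0, "jaw": 44}, {"travel": [0, 0, 40], "roll": 0, "jaw": 44}, {"travel": [0, 0, 40], "roll": 0, "jaw": 44}, {"travel": [0, 0, 30], "roll": 0, "jaw": 44}, {"travel": [0, 0, 20], "roll": 0, "jaw": 44}, {"travel": [0, 0, 15], "roll": 0, "jaw": 44}, {"travel": [0, 0, 0], "roll": 0, "jaw": 44}, {"travel": [0, 0, 0], "roll": 0, "jaw": 44}])

```text
clock: 3.6
tool_pos: [0.599, -0.2332, 0.1044]
orientation: [180.0, -0.0, 0.1]
force: [-0.7, 0.0, 0.6]
opening: 0.0442
gripper_force: 0.0
```

Run:
```python
from h import *
a=ctrl.snapshot("side")[95:175,260:340,::-1];b=ctrl.snapshot("wrist")[150:300,150:400,::-1]
im=np.zeros((400,800,3),np.uint8);im[:400,:400]=cv2.resize(a,(400,400),interpolation=2);im[:240,400:]=cv2.resize(b,(400,240),interpolation=2)
cv2.imwrite("pics/g1.png",im)
```

```text
(no output)
```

View pics/g1.png

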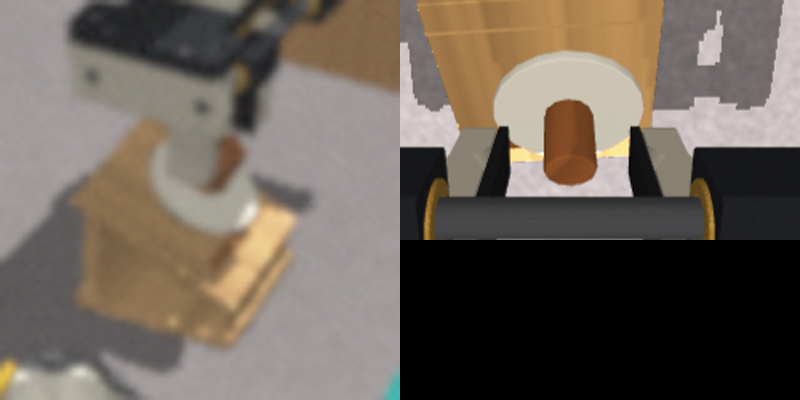

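The knob is centred between the fingers (crop centre 570 against pads at 503 and 637). I'll go down 15 mm and close.

>>> apply_moves(targets=[{"travel": [-2, 0, 8], "roll": 0, "jaw": 44}, {"travel": [0, 0, 7], "roll": 0, "jaw": 44}, {"travel": [0, 0, 0], "roll": 0, "jaw": 44}, {"travel": [0, 0, 0], "roll": 0, "jaw": 5}, {"travel": [0, 0, 0], "roll": 0, "jaw": 5}, {"travel": [0, 0, 0], "roll": 0, "jaw": 5}, {"travel": [0, 0, 0], "roll": 0, "jaw": 5}, {"travel": [0, 0, 0], "roll": 0, "jaw": 5}])

```text
clock: 4.5
tool_pos: [0.5967, -0.234, 0.0888]
orientation: [-180.0, -0.0, 0.0]
force: [-1.1, 0.5, 0.9]
opening: 0.0193
gripper_force: 29.9
```

The knob is held (opening 19.3 mm, 29.9 N). I'll lift it and carry it to free counter near (0.46, -0.10).

>>> apply_moves(targets=[{"travel": [0, 0, -10], "roll": 0, "jaw": 5}, {"travel": [0, 0, -25], "roll": 0, "jaw": 5}, {"travel": [0, 0, -35], "roll": 0, "jaw": 5}, {"travel": [0, 0, -30], "roll": 0, "jaw": 5}, {"travel": [-27, -27, 0], "roll": 0, "jaw": 5}, {"travel": [-27, -27, 0], "roll": 0, "jaw": 5}, {"travel": [-27, -27, 0], "roll": 0, "jaw": 5}, {"travel": [-27, -27, 0], "roll": 0, "jaw": 5}, {"travel": [-27, -26, 0], "roll": 0, "jaw": 5}, {"travel": [0, 0, 0], "roll": 0, "jaw": 5}])

```text
clock: 5.5
tool_pos: [0.4587, -0.0984, 0.1895]
orientation: [-179.9, -0.0, 0.1]
force: [1.6, -0.2, -0.5]
opening: 0.019
gripper_force: 29.9
```

>>> apply_moves(targets=[{"travel": [0, 0, 0], "roll": 0, "jaw": 5}, {"travel": [0, 0, 0], "roll": 0, "jaw": 5}])

```text
clock: 5.7
tool_pos: [0.4624, -0.1002, 0.1892]
orientation: [-180.0, -0.1, 0.0]
force: [0.8, -0.8, -1.4]
opening: 0.0192
gripper_force: 29.9
```

Run:
```python
from h import *
a=ctrl.snapshot("side")[:,:,::-1];p=proj("side",[.47,-.10,.16]).astype(int);print(p)
a=a[max(0,p[1]-60):p[1]+60,p[0]-70:p[0]+70];b=ctrl.snapshot("wrist")[130:330,130:380,::-1]
im=np.zeros((400,800,3),np.uint8);r=cv2.resize(a,None,fx=3,fy=3,interpolation=2);im[:r.shape[0],:r.shape[1]]=r[:,:420];b=cv2.resize(b,(375,300),interpolation=2);im[:300,425:]=b
cv2.imwrite("pics/g2.png",im)
```

```text
[333 138]
```

View pics/g2.png

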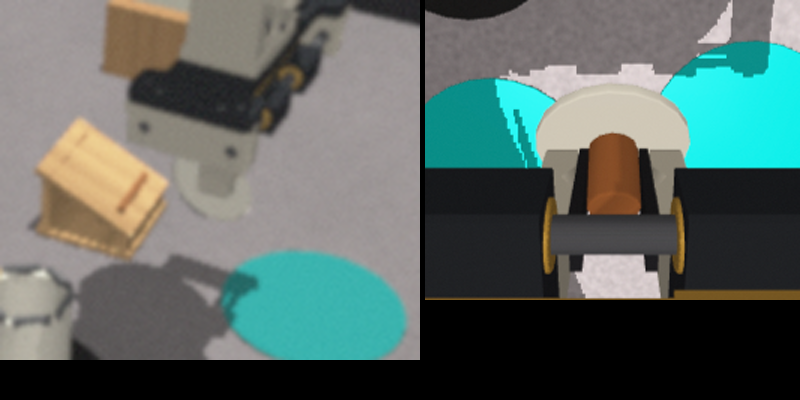

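The lid is held and still tilted (knob in the pads at (613,180) in the crop). Now down towards the counter.

>>> apply_moves(targets=[{"travel": [0, 0, 40], "roll": 0, "jaw": 5}, {"travel": [0, 0, 40], "roll": 0, "jaw": 5}, {"travel": [0, 0, 30], "roll": 0, "jaw": 5}, {"travel": [0, 0, 15], "roll": 0, "jaw": 5}, {"travel": [0, 0, 6], "roll": 0, "jaw": 5}, {"travel": [0, 0, 0], "roll": 0, "jaw": 5}, {"travel": [0, 0, 0], "roll": 0, "jaw": 5}])

```text
clock: 6.5
tool_pos: [0.4625, -0.1003, 0.0581]
orientation: [180.0, -0.0, -0.0]
force: [0.6, 0.4, -1.3]
opening: 0.0193
gripper_force: 29.9
```

>>> apply_moves(targets=[{"travel": [0, 0, 2], "roll": 0, "jaw": 5}, {"travel": [0, 0, 2], "roll": 0, "jaw": 5}, {"travel": [0, 0, 2], "roll": 0, "jaw": 5}, {"travel": [0, 0, 0], "roll": 0, "jaw": 5}])

```text
clock: 6.9
tool_pos: [0.4616, -0.1001, 0.0516]
orientation: [-180.0, -0.0, 0.0]
force: [-0.0, -0.1, -1.0]
opening: 0.0189
gripper_force: 29.9
```

>>> apply_moves(targets=[{"travel": [0, 0, 1], "roll": 0, "jaw": 5}, {"travel": [0, 0, 1], "roll": 0, "jaw": 5}, {"travel": [0, 0, 0], "roll": 0, "jaw": 5}])

```text
clock: 7.2
tool_pos: [0.4616, -0.1001, 0.0494]
orientation: [180.0, 0.0, 0.0]
force: [-1.4, 0.1, 0.2]
opening: 0.0193
gripper_force: 29.9
```

>>> apply_moves(targets=[{"travel": [0, 0, 1], "roll": 0, "jaw": 5}, {"travel": [0, 0, 0], "roll": 0, "jaw": 5}])

```text
clock: 7.4
tool_pos: [0.4616, -0.1001, 0.0484]
orientation: [180.0, 0.0, 0.0]
force: [0.6, -0.0, -0.4]
opening: 0.0194
gripper_force: 29.9
```

>>> apply_moves(targets=[{"travel": [0, 0, 1], "roll": 0, "jaw": 5}, {"travel": [0, 0, 1], "roll": 0, "jaw": 5}, {"travel": [0, 0, 0], "roll": 0, "jaw": 5}])

```text
clock: 7.7
tool_pos: [0.4623, -0.1001, 0.0472]
orientation: [180.0, -0.1, 0.0]
force: [-0.8, 0.4, 9.0]
opening: 0.0192
gripper_force: 30.0
```

Contact at TCP z ≈ 0.0475. I'll roll the lid upright about that edge: +x 15 mm, down 8 mm along the arc.

>>> apply_moves(targets=[{"travel": [2, 0, 0.7], "roll": 0, "jaw": 5}, {"travel": [2, 0, 0.7], "roll": 0, "jaw": 5}, {"travel": [2, 0, 0.9], "roll": 0, "jaw": 5}, {"travel": [2, 0, 0.9], "roll": 0, "jaw": 5}, {"travel": [0, 0, 0], "roll": 0, "jaw": 5}])

```text
clock: 8.2
tool_pos: [0.47, -0.1002, 0.044]
orientation: [180.0, -0.0, 0.0]
force: [-2.1, 0.4, 9.5]
opening: 0.0193
gripper_force: 30.0
```

>>> apply_moves(targets=[{"travel": [2, 0, 1.1], "roll": 0, "jaw": 5}, {"travel": [2, 0, 1.2], "roll": 0, "jaw": 5}, {"travel": [1.5, 0, 1.1], "roll": 0, "jaw": 5}, {"travel": [1.5, 0, 1], "roll": 0, "jaw": 5}, {"travel": [0, 0, 0], "roll": 0, "jaw": 5}])

```text
clock: 8.7
tool_pos: [0.4772, -0.1001, 0.0396]
orientation: [180.0, -0.0, 0.0]
force: [-1.6, -0.3, 8.8]
opening: 0.0194
gripper_force: 30.0
```

Run:
```python
from h import *
o=ctrl.get_obs();print(o["force"],o["moment"],o["tool_pos"])
a=ctrl.snapshot("side")[:,:,::-1];p=proj("side",[.475,-.10,.03]).astype(int);print(p)
a=a[p[1]-50:p[1]+50,p[0]-50:p[0]+50];b=ctrl.snapshot("wrist")[130:330,130:380,::-1]
im=np.zeros((400,800,3),np.uint8);r=cv2.resize(a,(400,400),interpolation=2);im[:,:400]=r;b=cv2.resize(b,(375,300),interpolation=2);im[:300,425:]=b
cv2.imwrite("pics/g3.png",im)
```

```text
[-1.63110772 -0.30879078  8.7807966 ] [ 0.29454803  0.90885817 -0.01073185] [ 0.47723875 -0.10009114  0.03963365]
[324 184]
```

View pics/g3.png

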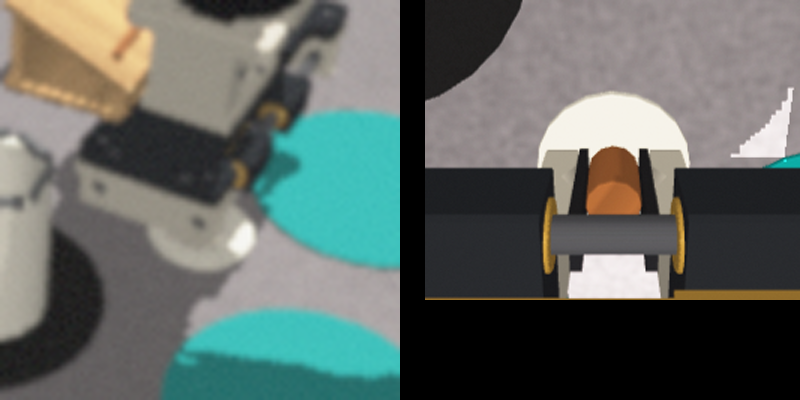

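The lid now looks nearly level: the disc is at (200,240) in the side crop and more of the knob top shows. I'll press a little more to seat the plug flat.

>>> apply_moves(targets=[{"travel": [1, 0, 1], "roll": 0, "jaw": 5}, {"travel": [0, 0, 0], "roll": 0, "jaw": 5}])

```text
clock: 9.0
tool_pos: [0.4782, -0.1001, 0.039]
orientation: [180.0, -0.0, 0.1]
force: [-3.7, 1.7, 12.6]
opening: 0.019
gripper_force: 30.0
```

>>> apply_moves(targets=[{"travel": [0, 0, 1], "roll": 0, "jaw": 5}, {"travel": [0, 0, 0], "roll": 0, "jaw": 5}])

```text
clock: 9.2
tool_pos: [0.4783, -0.1001, 0.0388]
orientation: [180.0, -0.1, 0.1]
force: [-7.7, 2.5, 24.2]
opening: 0.0193
gripper_force: 30.0
```

Stiff contact, so the lid is flat. I'll release, and compute the knob position from the disc's far edge for a regrip.

>>> apply_moves(targets=[{"travel": [0, 0, -1.5], "roll": 0, "jaw": 5}, {"travel": [0, 0, 0], "roll": 0, "jaw": 40}, {"travel": [0, 0, 0], "roll": 0, "jaw": 40}, {"travel": [0, 0, 0], "roll": 0, "jaw": 40}])

```text
clock: 9.6
tool_pos: [0.4776, -0.1001, 0.0382]
orientation: [180.0, 0.0, 0.0]
force: [0.6, 0.6, 0.3]
opening: 0.037
gripper_force: 0.0
```

Run:
```python
from h import *
KE=wcam();o=ctrl.get_obs();print(o["tool_pos"],o["opening"],o["force"])
im=ctrl.snapshot("wrist")[:,:,::-1];cv2.imwrite("pics/w2.png",im)
hsv=cv2.cvtColor(im,cv2.COLOR_BGR2HSV)
col=im[150:300,250:260].mean(1).round();print([(150+i,*map(int,c)) for i,c in enumerate(col) if i%3==0][:45])
for v in (188,190,192,194): print(v,wray(KE,(255,v),.013)[:2])
# knob pixels (brown)
m=cv2.inRange(hsv,(3,100,40),(18,255,255));m[:220]=0;m[300:]=0;m[:,:190]=0;m[:,320:]=0
ys,xs=np.nonzero(m);print(xs.min(),xs.max(),ys.min(),ys.max())
print("knob top proj if centre x=.478:",[wproj(KE,[x,-.1,.041]).round(1) for x in(.468,.478,.488)],wproj(KE,[.488,-.1,.013]))
```

```text
[ 0.47764207 -0.10011985  0.03824712] 0.03700498273825494 [0.58360075 0.59490208 0.25915135]
[(150, 141, 141, 149), (153, 143, 143, 151), (156, 144, 144, 153), (159, 145, 144, 154), (162, 146, 146, 154), (165, 146, 145, 154), (168, 144, 143, 152), (171, 144, 143, 152), (174, 142, 142, 151), (177, 142, 142, 151), (180, 145, 144, 153), (183, 147, 146, 155), (186, 145, 144, 153), (189, 142, 142, 151), (192, 185, 201, 208), (195, 235, 244, 247), (198, 235, 244, 247), (201, 235, 244, 247), (204, 235, 244, 247), (207, 235, 244, 247), (210, 234, 244, 247), (213, 234, 244, 247), (216, 234, 244, 247), (219, 234, 244, 247), (222, 234, 244, 247), (225, 234, 244, 247), (228, 105, 137, 175), (231, 40, 77, 130), (234, 40, 76, 130), (237, 41, 77, 131), (240, 41, 77, 132), (243, 41, 77, 132), (246, 41, 76, 130), (249, 41, 78, 132), (252, 56, 109, 183), (255, 54, 104, 177), (258, 53, 102, 174), (261, 52, 102, 173), (264, 53, 103, 174), (267, 53, 104, 175), (270, 54, 105, 177), (273, 57, 64, 78), (276, 69, 66, 68), (279, 83, 80, 81), (282, 92, 90, 91)]
188 [ 0.51149587 -0.09868491]
190 [ 0.51029884 -0.09868315]
192 [ 0.50909655 -0.09868138]
194 [ 0.50788895 -0.0986796 ]
190 273 228 272
knob top proj if centre x=.478: [array([257.6, 283.1]), array([257.6, 266.5]), array([257.6, 249.3])] [257.27395851 225.71582056]
```

The knob axis is at x ≈ 0.4775, which matches the TCP. I'll regrip and lift, then look at the jar with the wrist camera to find its rim.

>>> apply_moves(targets=[{"travel": [0, 0, 0], "roll": 0, "jaw": 5}, {"travel": [0, 0, 0], "roll": 0, "jaw": 5}, {"travel": [0, 0, 0], "roll": 0, "jaw": 5}, {"travel": [0, 0, 0], "roll": 0, "jaw": 5}, {"travel": [0, 0, -20], "roll": 0, "jaw": 5}, {"travel": [0, 0, -40], "roll": 0, "jaw": 5}, {"travel": [0, 0, -40], "roll": 0, "jaw": 5}, {"travel": [0, 0, -40], "roll": 0, "jaw": 5}, {"travel": [0, 0, -40], "roll": 0, "jaw": 5}, {"travel": [0, 0, 0], "roll": 0, "jaw": 5}])

```text
clock: 10.65
tool_pos: [0.4805, -0.1001, 0.2241]
orientation: [-180.0, -0.6, 0.1]
force: [0.9, 0.9, -1.2]
opening: 0.0193
gripper_force: 30.0
```

>>> apply_moves(targets=[{"travel": [-10, -35, 0], "roll": 0, "jaw": 5}, {"travel": [-10, -35, 0], "roll": 0, "jaw": 5}, {"travel": [-10, -35, 0], "roll": 0, "jaw": 5}, {"travel": [0, 0, 0], "roll": 0, "jaw": 5}, {"travel": [0, 0, 0], "roll": 0, "jaw": 5}, {"travel": [0, 0, 0], "roll": 0, "jaw": 5}])

```text
clock: 11.25
tool_pos: [0.4476, 0.0046, 0.2182]
orientation: [180.0, 0.0, 0.0]
force: [-0.2, 0.3, -0.6]
opening: 0.0194
gripper_force: 30.0
```

Run:
```python
from h import *
KE=wcam();o=ctrl.get_obs();print(o["tool_pos"],o["opening"],o["force"]);np.savez("w3.npz",K=KE[0],E=KE[1])
im=ctrl.snapshot("wrist")[:,:,::-1];cv2.imwrite("pics/w3.png",im)
p=wproj(KE,[.565,.006,.1]).astype(int);print(p)
t=cv2.imread("pics/top0.png")[180:225,250:300]
a=np.zeros((560,800,3),np.uint8);y0,x0=max(0,p[1]-70),max(0,p[0]-70);print(x0,y0);r=cv2.resize(im[y0:y0+140,x0:x0+140],(560,560),interpolation=2)
a[:,:560]=r;a[:216,560:]=cv2.resize(t,(240,216),interpolation=2);a[230:410,560:]=cv2.resize(im,(240,180));cv2.imwrite("pics/j.png",a)
```

```text
[0.44759698 0.00456127 0.21815659] 0.019380355518438613 [-0.15498195  0.32642934 -0.55089257]
[254  49]
184 0
```

View pics/j.png

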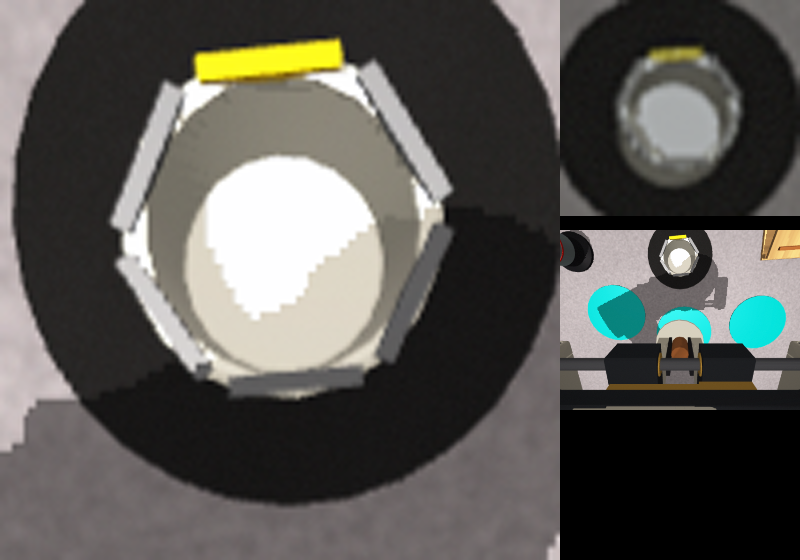

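A clear view: the yellow segment is at crop (270,60), with the others at (405,130), (415,293), (297,380), (163,315) and (147,155). The rim is centred near (283,222).

Run:
```python
from h import *
f=np.load("w3.npz");KE=(f["K"],f["E"])
P=np.array([wray(KE,(184+u/4,v/4),.102)[:2] for u,v in [(270,60),(147,155),(163,315),(297,380),(415,293),(405,130)]])
c=P.mean(0);d=P-c;print(c,np.linalg.norm(d,axis=1).round(4),np.degrees(np.arctan2(d[:,1],d[:,0])).round(1))
# mouth outline inner bottom? mat fit
im=cv2.imread("pics/w3.png")
# scanner: foot/top from top and side pics
s=cv2.imread("pics/side0.png");t=cv2.imread("pics/top0.png")
h=cv2.cvtColor(s,cv2.COLOR_BGR2HSV);m=cv2.inRange(h,(50,120,60),(75,255,255));y,x=np.nonzero(m);print("green side",x.mean(),y.mean(),ray_z("side",(x.mean(),y.mean()),.148))
h=cv2.cvtColor(t,cv2.COLOR_BGR2HSV);m=cv2.inRange(h,(50,120,60),(75,255,255));y,x=np.nonzero(m);print("green top",x.mean(),y.mean(),ray_z("top",(x.mean(),y.mean()),.148))
w=cv2.imread("pics/w3.png")[:110,:80];cv2.imwrite("pics/sc.png",cv2.resize(w,None,fx=5,fy=5))
```

```text
[0.55988744 0.00614214] [0.0284 0.0287 0.0289 0.0288 0.0288 0.0285] [   4.7   64.6  124.4 -174.4 -115.2  -54.5]
green side 190.37391304347827 229.58260869565217 [0.57651905 0.2465498  0.148     ]
green top 175.70491803278688 189.01639344262296 [0.5784676  0.24648855 0.148     ]
```

Jar rim is at (0.560, 0.006), yaw 5°, with ring radii uniform at 28.7 mm. The scanner is at about (0.576, 0.247), so the target yaw is about 86°. I'll check where the lid sits in the hand with the same camera.

Run:
```python
from h import *
from scipy.optimize import least_squares
f=np.load("w3.npz");KE=(f["K"],f["E"]);im=cv2.imread("pics/w3.png")
h=cv2.cvtColor(im,cv2.COLOR_BGR2HSV);m=cv2.inRange(h,(0,0,110),(179,70,255));m[:185]=0;m[235:]=0;m[:,:190]=0;m[:,320:]=0
n,l,s,c=cv2.connectedComponentsWithStats(m);i=1+s[1:,4].argmax();print(s[i])
xs=range(s[i,0]+3,s[i,0]+s[i,2]-3);pts=[(x,np.nonzero(l[:,x]==i)[0].min()-.5) for x in xs]
z=.218-.025
P=np.array([wray(KE,p,z)[:2] for p in pts]);
r=least_squares(lambda q:np.hypot(P[:,0]-q[0],P[:,1]-q[1])-.031,[.447,.005],loss="soft_l1",f_scale=.0005);print(r.x,np.abs(r.fun).mean(),np.abs(r.fun).max())
```

```text
[ 190  185  116   50 3928]
[0.44886037 0.00685298] 0.003313999054374298 0.01661072313991245
```

Run:
```python
from h import *
from scipy.optimize import least_squares
f=np.load("w3.npz");KE=(f["K"],f["E"]);im=cv2.imread("pics/w3.png")
g=cv2.GaussianBlur(im,(3,3),0).astype(float)
print(im[180:215:3,255].tolist())
e=cv2.Canny(im,60,160);pts=[]
for x in range(205,310):
    for y in np.nonzero(e[180:240,x])[0]: pts.append((x,180+y))
P=np.array([wray(KE,p,.193)[:2] for p in pts])
best=None
for a in np.arange(.440,.458,.0005):
  for b in np.arange(-.004,.014,.0005):
    d=np.abs(np.hypot(P[:,0]-a,P[:,1]-b)-.031);k=((d<.0006)).sum()
    if best is None or k>best[0]:best=(k,a,b)
print(best,len(P))
k=np.abs(np.hypot(P[:,0]-best[1],P[:,1]-best[2])-.031)<.001
r=least_squares(lambda q:np.hypot(P[k,0]-q[0],P[k,1]-q[1])-.031,best[1:]);print(r.x,np.abs(r.fun).mean())
```

```text
[[242, 246, 53], [242, 245, 52], [242, 245, 52], [241, 245, 50], [148, 162, 169], [192, 209, 216], [192, 209, 216], [193, 209, 216], [193, 209, 216], [193, 209, 216], [192, 209, 216], [192, 210, 217]]
(np.int64(155), np.float64(0.4485), np.float64(0.006)) 446
[0.44844914 0.00589427] 0.00035923391257987216
```

Lid centre seen at (0.4484, 0.0059), so it needs to move (+111.5, 0) mm to sit over the jar. Moving over and lowering.

>>> apply_moves(targets=[{"travel": [28, 0, 0], "roll": 0, "jaw": 5}, {"travel": [28, 0, 0], "roll": 0, "jaw": 5}, {"travel": [28, 0, 0], "roll": 0, "jaw": 5}, {"travel": [27.5, 0, 0], "roll": 0, "jaw": 5}, {"travel": [0, 0, 0], "roll": 0, "jaw": 5}, {"travel": [0, 0, 30], "roll": 0, "jaw": 5}, {"travel": [0, 0, 25], "roll": 0, "jaw": 5}, {"travel": [0, 0, 12], "roll": 0, "jaw": 5}, {"travel": [0, 0, 0], "roll": 0, "jaw": 5}, {"travel": [0, 0, 0], "roll": 0, "jaw": 5}])

```text
clock: 12.3
tool_pos: [0.5596, 0.0046, 0.1522]
orientation: [180.0, -0.0, 0.0]
force: [0.3, 0.4, -1.1]
opening: 0.0191
gripper_force: 30.0
```

Run:
```python
from h import *
o=ctrl.get_obs();print(o["tool_pos"],o["force"])
a=ctrl.snapshot("side")[:,:,::-1];p=proj("side",[.56,.005,.09]).astype(int)
cv2.imwrite("pics/p1.png",cv2.resize(a[p[1]-45:p[1]+45,p[0]-45:p[0]+45],(540,540),interpolation=2))
```

```text
[0.5596296  0.00458178 0.15220511] [ 0.32170196  0.41678528 -1.09184716]
```

View pics/p1.png

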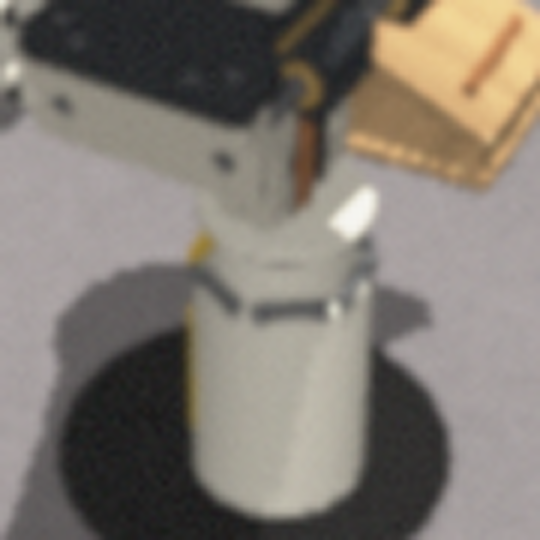

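The lid disc (290,235) hangs level just above the jar's seal (285,300) and is centred. Lowering.

>>> apply_moves(targets=[{"travel": [0, 0, 5], "roll": 0, "jaw": 5}, {"travel": [0, 0, 4], "roll": 0, "jaw": 5}, {"travel": [0, 0, 3], "roll": 0, "jaw": 5}, {"travel": [0, 0, 3], "roll": 0, "jaw": 5}, {"travel": [0, 0, 2], "roll": 0, "jaw": 5}, {"travel": [0, 0, 0], "roll": 0, "jaw": 5}])

```text
clock: 12.95
tool_pos: [0.559, 0.0049, 0.1341]
orientation: [180.0, 0.0, 0.0]
force: [0.7, 0.8, -1.6]
opening: 0.0193
gripper_force: 30.0
```

>>> apply_moves(targets=[{"travel": [0, 0, 1.5], "roll": 0, "jaw": 5}, {"travel": [0, 0, 1.5], "roll": 0, "jaw": 5}, {"travel": [0, 0, 0], "roll": 0, "jaw": 5}])

```text
clock: 13.25
tool_pos: [0.5594, 0.005, 0.1322]
orientation: [180.0, -0.0, 0.0]
force: [-2.7, 0.4, 4.4]
opening: 0.0194
gripper_force: 30.0
```

Contact with the seal, as expected at z ≈ 0.133. Pressing on.

>>> apply_moves(targets=[{"travel": [0, 0, 1], "roll": 0, "jaw": 5}, {"travel": [0, 0, 1], "roll": 0, "jaw": 5}, {"travel": [0, 0, 1], "roll": 0, "jaw": 5}, {"travel": [0, 0, 0], "roll": 0, "jaw": 5}])

```text
clock: 13.65
tool_pos: [0.5595, 0.005, 0.1295]
orientation: [-180.0, -0.1, 0.0]
force: [-2.8, 1.0, 6.6]
opening: 0.019
gripper_force: 30.0
```

>>> apply_moves(targets=[{"travel": [0, 0, 1], "roll": 0, "jaw": 5}, {"travel": [0, 0, 1], "roll": 0, "jaw": 5}, {"travel": [0, 0, 0], "roll": 0, "jaw": 5}])

```text
clock: 13.95
tool_pos: [0.5599, 0.0049, 0.1284]
orientation: [180.0, -0.1, 0.1]
force: [-5.8, 0.6, 13.1]
opening: 0.019
gripper_force: 30.0
```

>>> apply_moves(targets=[{"travel": [0, 0, 1], "roll": 0, "jaw": 5}, {"travel": [0, 0, 0.5], "roll": 0, "jaw": 5}, {"travel": [0, 0, 0], "roll": 0, "jaw": 5}])

```text
clock: 14.25
tool_pos: [0.5604, 0.0049, 0.1284]
orientation: [180.0, -0.2, 0.1]
force: [-7.9, 0.2, 24.5]
opening: 0.0188
gripper_force: 30.0
```

Hard stop at z = 0.1284 (24 N). I'll unload, release, and press the knob top once with closed fingers to even out any tilt.

>>> apply_moves(targets=[{"travel": [0, 0, -2], "roll": 0, "jaw": 5}, {"travel": [0, 0, 0], "roll": 0, "jaw": 45}, {"travel": [0, 0, 0], "roll": 0, "jaw": 45}, {"travel": [0, 0, 0], "roll": 0, "jaw": 45}, {"travel": [0, 0, -15], "roll": 0, "jaw": 45}, {"travel": [0, 0, -25], "roll": 0, "jaw": 45}, {"travel": [0, 0, 0], "roll": 0, "jaw": 0}, {"travel": [0, 0, 0], "roll": 0, "jaw": 0}, {"travel": [0, 0, 0], "roll": 0, "jaw": 0}, {"travel": [0, 0, 0], "roll": 0, "jaw": 0}])

```text
clock: 15.25
tool_pos: [0.5586, 0.0048, 0.166]
orientation: [180.0, 0.1, 0.0]
force: [0.1, -0.8, -0.2]
opening: 0.0189
gripper_force: 0.0
```

>>> apply_moves(targets=[{"travel": [0, 0, 6], "roll": 0, "jaw": 0}, {"travel": [0, 0, 5], "roll": 0, "jaw": 0}, {"travel": [0, 0, 1], "roll": 0, "jaw": 0}, {"travel": [0, 0, 1], "roll": 0, "jaw": 0}, {"travel": [0, 0, 0], "roll": 0, "jaw": 0}])

```text
clock: 15.75
tool_pos: [0.5591, 0.0049, 0.1538]
orientation: [180.0, 0.0, 0.0]
force: [-0.1, -0.2, 0.6]
opening: 0.0002
gripper_force: 0.0
```

>>> apply_moves(targets=[{"travel": [0, 0, 1], "roll": 0, "jaw": 0}, {"travel": [0, 0, 1], "roll": 0, "jaw": 0}, {"travel": [0, 0, 0], "roll": 0, "jaw": 0}])

```text
clock: 16.05
tool_pos: [0.5597, 0.0049, 0.1534]
orientation: [180.0, -0.1, 0.0]
force: [-2.9, 0.7, 8.6]
opening: 0.0002
gripper_force: 4.5
```

>>> apply_moves(targets=[{"travel": [0, 0, 0.5], "roll": 0, "jaw": 0}, {"travel": [0, 0, 0.5], "roll": 0, "jaw": 0}, {"travel": [0, 0, 0], "roll": 0, "jaw": 0}])

```text
clock: 16.35
tool_pos: [0.5602, 0.0049, 0.1534]
orientation: [180.0, -0.2, 0.1]
force: [-4.2, 0.1, 16.1]
opening: 0.0004
gripper_force: 7.5
```

The tip height of 0.131 matches the knob top with the lid home, with a hard stop at 16 N. Rise, open, and come down around the jar body.

>>> apply_moves(targets=[{"travel": [0, 0, -20], "roll": 0, "jaw": 82}, {"travel": [0, 0, -20], "roll": 0, "jaw": 82}, {"travel": [0, 0, 0], "roll": 0, "jaw": 82}, {"travel": [0, 0, 0], "roll": 0, "jaw": 82}, {"travel": [0, 0, 0], "roll": 0, "jaw": 82}, {"travel": [0, 0, 0], "roll": 0, "jaw": 82}, {"travel": [0, 0, 0], "roll": 0, "jaw": 82}])

```text
clock: 17.05
tool_pos: [0.5589, 0.0048, 0.1903]
orientation: [180.0, 0.1, 0.0]
force: [-0.4, 0.7, 0.5]
opening: 0.0511
gripper_force: 0.0
```

Run:
```python
from h import *
o=ctrl.get_obs();print(o["joint_pos"].round(1),o["tool_pos"],o["opening"])
KE=wcam();w=ctrl.snapshot("wrist")[:,:,::-1];cv2.imwrite("pics/w4.png",w)
h=cv2.cvtColor(w,cv2.COLOR_BGR2HSV);p=wproj(KE,[.5595,.005,.131]);print("knob top",p)
m=cv2.inRange(h,(3,100,40),(18,255,255));n,l,s,c=cv2.connectedComponentsWithStats(m)
for i in range(1,n):
    if s[i,4]>60: print(s[i],c[i])
```

```text
[ 20.6  12.4 -18.8  -0.  -58.9  69.4] [0.55887668 0.00483919 0.19032669] 0.0511016554864094
knob top [256.864259   217.85222316]
[ 424   77   88   98 2843] [449.77383046 117.83855083]
[459 154  53  11 428] [485.41121495 158.72897196]
[242 194  27  35 768] [254.84635417 211.22395833]
```

>>> apply_moves(targets=[{"travel": [0, 0, 0], "roll": 0, "jaw": 84}, {"travel": [0, 0, 0], "roll": 0, "jaw": 84}, {"travel": [0, 0, 0], "roll": 0, "jaw": 84}, {"travel": [0, 0, 0], "roll": 0, "jaw": 84}, {"travel": [0, 0, 0], "roll": 0, "jaw": 84}])

```text
clock: 17.6
tool_pos: [0.5592, 0.0049, 0.191]
orientation: [180.0, -0.0, 0.0]
force: [-0.3, -0.3, -0.1]
opening: 0.084
gripper_force: 0.0
```

>>> apply_moves(targets=[{"travel": [0, 0, 25], "roll": 0, "jaw": 84}, {"travel": [0, 0, 25], "roll": 0, "jaw": 84}, {"travel": [0, 0, 20], "roll": 0, "jaw": 84}, {"travel": [0, 0, 15], "roll": 0, "jaw": 84}, {"travel": [0, 0, 12], "roll": 0, "jaw": 84}, {"travel": [0, 0, 0], "roll": 0, "jaw": 84}])

```text
clock: 18.2
tool_pos: [0.5583, 0.0047, 0.0925]
orientation: [180.0, 0.2, 0.0]
force: [-1.0, -0.1, 0.4]
opening: 0.0839
gripper_force: 0.0
```

>>> apply_moves(targets=[{"travel": [0, 0, 0], "roll": 0, "jaw": 50}, {"travel": [0, 0, 0], "roll": 0, "jaw": 50}, {"travel": [0, 0, 0], "roll": 0, "jaw": 50}, {"travel": [0, 0, 0], "roll": 0, "jaw": 50}, {"travel": [0, 0, 0], "roll": 0, "jaw": 50}])

```text
clock: 18.7
tool_pos: [0.5598, 0.0053, 0.0948]
orientation: [-180.0, -0.1, 0.0]
force: [-1.1, 2.2, 5.3]
opening: 0.0645
gripper_force: 30.0
```

The jar is gripped (64.5 mm). Turning it +81° (roll -81).

>>> apply_moves(targets=[{"travel": [0, 0, -0.5], "roll": -8.1, "jaw": 50}, {"travel": [0, 0, 0], "roll": -8.1, "jaw": 50}, {"travel": [0, 0, 0], "roll": -8.1, "jaw": 50}, {"travel": [0, 0, 0], "roll": -8.1, "jaw": 50}, {"travel": [0, 0, 0], "roll": -8.1, "jaw": 50}, {"travel": [0, 0, 0], "roll": -8.1, "jaw": 50}, {"travel": [0, 0, 0], "roll": -8.1, "jaw": 50}, {"travel": [0, 0, 0], "roll": -8.1, "jaw": 50}, {"travel": [0, 0, 0], "roll": -8.1, "jaw": 50}, {"travel": [0, 0, 0], "roll": -8.1, "jaw": 50}])

```text
clock: 19.7
tool_pos: [0.5597, 0.0047, 0.0948]
orientation: [179.9, -0.0, 81.4]
force: [1.2, -1.2, 0.0]
opening: 0.0645
gripper_force: 30.0
```

>>> apply_moves(targets=[{"travel": [0, 0, 0], "roll": 0, "jaw": 50}, {"travel": [0, 0, 0], "roll": 0, "jaw": 50}, {"travel": [0, 0, 0], "roll": 0, "jaw": 50}])

```text
clock: 20.0
tool_pos: [0.5596, 0.0049, 0.0948]
orientation: [179.9, -0.0, 80.8]
force: [1.4, -1.3, 2.4]
opening: 0.0643
gripper_force: 30.0
```

>>> apply_moves(targets=[{"travel": [0, 0, 0], "roll": 0, "jaw": 84}, {"travel": [0, 0, 0], "roll": 0, "jaw": 84}, {"travel": [0, 0, 0], "roll": 0, "jaw": 84}, {"travel": [0, 0, 0], "roll": 0, "jaw": 84}, {"travel": [0, 0, -20], "roll": 0, "jaw": 84}, {"travel": [0, 0, -40], "roll": 0, "jaw": 84}, {"travel": [0, 0, -40], "roll": 0, "jaw": 84}, {"travel": [25, 0, -30], "roll": 0, "jaw": 84}, {"travel": [25, 0, 0], "roll": 0, "jaw": 84}, {"travel": [0, 0, 0], "roll": 0, "jaw": 84}])

```text
clock: 21.0
tool_pos: [0.5677, 0.0564, 0.2255]
orientation: [179.9, -0.1, 81.1]
force: [-1.3, 0.1, -0.6]
opening: 0.0839
gripper_force: 0.0
```

>>> apply_moves(targets=[{"travel": [0, 0, 0], "roll": 0, "jaw": 84}, {"travel": [0, 0, 0], "roll": 0, "jaw": 84}, {"travel": [0, 0, 0], "roll": 0, "jaw": 84}])

```text
clock: 21.3
tool_pos: [0.5666, 0.0536, 0.2239]
orientation: [-179.9, 0.0, 81.0]
force: [0.2, -0.7, -0.2]
opening: 0.0843
gripper_force: 0.0
```

Run:
```python
from h import *
o=ctrl.get_obs();print(o["tool_pos"],o["orientation"])
KE=wcam();np.savez("w5.npz",K=KE[0],E=KE[1]);w=ctrl.snapshot("wrist")[:,:,::-1];cv2.imwrite("pics/w5.png",w)
s=ctrl.snapshot("side")[:,:,::-1];cv2.imwrite("pics/s5.png",s)
p=wproj(KE,[.56,.02,.08]).astype(int);q=proj("side",[.56,.005,.08]).astype(int);print(p,q,[wproj(KE,[.56,.037,z]) for z in(.02,.09)])
im=np.zeros((560,800,3),np.uint8);x0=max(0,p[0]-70);y0=max(0,p[1]-75);print(x0,y0)
c=w[y0:y0+140,x0:x0+100];im[:c.shape[0]*4,:c.shape[1]*4]=cv2.resize(c,None,fx=4,fy=4,interpolation=2)
im[:,400:]=cv2.resize(s[q[1]-70:q[1]+70,q[0]-50:q[0]+50],(400,560),interpolation=2);cv2.imwrite("pics/f.png",im)
h=cv2.cvtColor(w,cv2.COLOR_BGR2HSV);n,l,st,ce=cv2.connectedComponentsWithStats(cv2.inRange(h,(22,120,90),(34,255,255)))
for i in range(1,n):
    if st[i,4]>30: print(st[i],ce[i])
```

```text
[0.56659634 0.05362419 0.22387901] [-1.79939313e+02  4.09859384e-02  8.09757877e+01]
[254 216] [270 181] [array([252.01217851, 183.84279952]), array([251.20363434, 204.88456709])]
184 141
[234 184  41  24 505] [254.37623762 194.68910891]
[240 207  11   6  32] [243.125 209.625]
```

View pics/f.png

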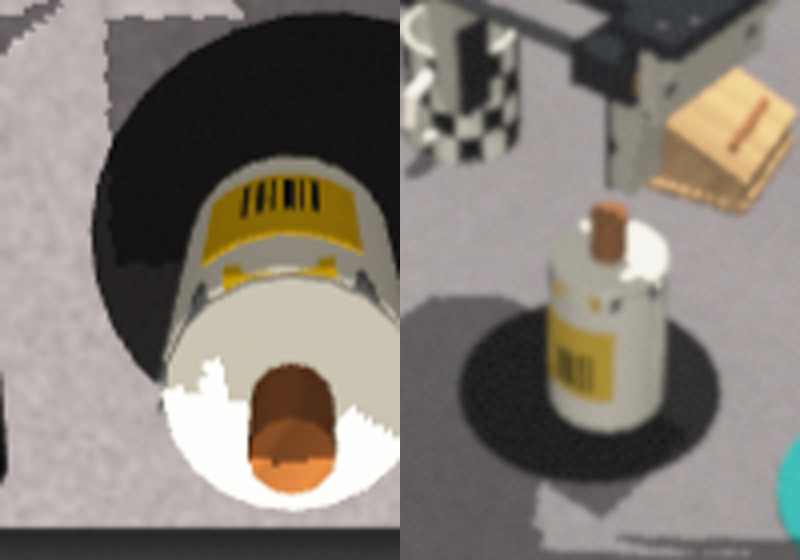

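The lid sits level and flush on the jar in both views, and the label (crop (285,220) in the left view) faces about +y. I'll fit its exact angle from its corners.

Run:
```python
from h import *
from scipy.optimize import least_squares
f=np.load("w5.npz");KE=(f["K"],f["E"])
U=np.array([(217,182),(350,180),(203,262),(363,250)])/4+[184,141]
a=np.radians(35)
def pr(q):
    cx,cy,y,z0,z1=q
    # left in image = larger yaw? try both via sign
    return np.array([wproj(KE,[cx+.032*np.cos(y+s*a),cy+.032*np.sin(y+s*a),z]) for z,s in((z0,S),(z0,-S),(z1,S),(z1,-S))])
for S in(1,-1):
    r=least_squares(lambda q:np.concatenate([(pr(q)-U).ravel(),(q[:2]-[.5598,.0055])/.001]),[.56,.005,1.5,.03,.08],x_scale=[.01,.01,.1,.01,.01])
    print(S,r.x[:2],np.degrees(r.x[2]),r.x[3:],r.cost)
    c=r.x[:2];print("target",np.degrees(np.arctan2(.2475-c[1],.576-c[0])))
# disc / knob: level check
print(wproj(KE,[.56,.0055,.131]),wproj(KE,[.56,.0055,.103]))
```

```text
1 [0.55993784 0.00648179] 83.87878126484267 [0.01785553 0.08078783] 6.2584632189915235
target 86.18727901146757
-1 [0.55891307 0.00767178] 261.4982415487552 [-0.14277809 -0.05029915] 102.71620136102847
target 85.92475944151701
[256.42379239 255.09976882] [256.34023035 239.98305649]
```

Label yaw is 84–86° against a target of 86°. The knob top appears at (257,256) where (256,255) is predicted for a lid home and level, and the gripper is clear of everything. Handing in.

```bash
python3 -c "
from plant import ctrl
print(ctrl.get_obs()['clock'],ctrl.close_job())"
```

```text
the job is handed in; nothing more can be done
21.4 None
```

The job is handed in after 21.4 s with no verdict returned: the lid is pressed fully home and level, and the jar is upright on the black mat with its label within about 2° of facing the scanner. The mug, tumbler and vase were left alone.

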